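# Count along the label rail and push the bin into the third gap

### The arm

A 6-joint arm with a two-finger parallel gripper is mounted at the origin on the work surface. World frame = base frame: x ahead of the robot, y to its left, z up, the work surface at z = 0. Lengths are in mm, angles in rad, forces in N, time in s.
With the tool pointing down it reaches from about 325 to 850 mm from the base axis. Payload 4.4 kg.
Tool frame: the origin (TCP) lies midway between the tips of the shut fingers; the grasp point (between the pads) lies 19 mm behind it; x points along the fingers, z is the direction in which the jaws open and shut, and the axes are right-handed (so a half turn about x gives the same grasp; the last joint's range is limited). The gripper opens to 94 mm and grips with 3 to 60 N. Pads are 16 mm wide; open, the fingers measure 119 mm over their backs; the gripper's body (75 mm by 177 mm) begins 78 mm behind the grasp point.
Start: joints at [-1.415, 0.207, 1.542, -0, 1.393, -0.15], TCP at [173.643, -548.156, 205.447] pointing down, gripper open.
Joint ranges: [-2.73, 2.73], [-0.86, 2.22], [0.23, 2.46], [-1.11, 4.25], [0.08, 2.63], [-2.82, 2.82]. Speed limits (rad/s): [2.79, 2.79, 3.14, 3.14, 3.14, 3.14].

### API

Orientations are given as a unit quaternion [x, y, z, w].
In Python, from workcell import status, imaging, ticket gives the robot as it stands.
- The arm moves only by the shell command python3 -m crank 'ROWS' [OPENING]. ROWS is JSON, a list of rows, each an object of numbers: "dx", "dy", "dz": the shift along the tool's x, y, z in m; "twist": the turn about the tool's x in degrees. In form: [{"dx": .., "dy": .., "dz": .., "twist": ..}, ...]. A call has exactly 10 rows; each row is the pose to reach, as a shift and turn from the pose commanded when the call began, along the tool's axes at that moment; what a row does not reach only later rows make up. A row lasts 1/8 s, in which the tool goes at most 62.5 mm and 10.7 degrees, less where a joint would pass 70% of its speed; a pose out of reach is approached as far as the arm can. A call with a gripper value outside its range is refused whole. OPENING is the gripper command: -1 is shut, 1 is fully open, values between are in proportion, set as the call begins (- or left out, the last holds). The fingers move at their own pace and stop on an object; the grip force is fixed at half the most. Time passes only in rows, so rows that repeat a pose let the fingers close, or fill a call up. It gives the time, the measured TCP pose, the force and the opening at its end, in the units of the state.
- status.observe(): the state, without advancing time (a new reading comes with each control period).
- imaging.camera(name): name is "scene" or "top" or "wrist"; returns (picture, depth): 384x512x3 uint8, red, green, blue; 384x512 float32, mm along the optical axis (not along the pixel's ray), 0 where there is no reading.
- imaging.get_calibration(name): a dict with "intrinsics" (3x3 intrinsics, pixels), "view" (4x4, takes a point from world to camera coordinates). Camera axes: x right, y up, looking along -z (the intrinsics and any distortion apply to the point x, -y, -z); pixel columns grow to the right and rows downward; lengths in mm; the calibration is good to about 2 mm. A picture is of the moment at which its call begins: read the wrist's pose just before it. get_calibration takes no time and is no camera call; for the wrist camera it gives the pose at the moment of the call.
- ticket.job_done(): hands the job in, once; it reports no verdict.
The state is a dict: "t": time; "qpos": joint angles; "joint_vel": joint speeds; "joint_efforts": joint torques, N m; "tcp_pos": TCP position; "eef_rot": TCP orientation; "contact_force": force on the tool from outside, world axes, zero at the start; "torque": the same for the moment, N m; "opening": finger opening in mm.
Only numpy, scipy, OpenCV 4.12 (cv2) and the standard library are available. Lean on these libraries where they do the work, as an engineer would, in place of code of your own. Each camera call takes 0.05 s, during which the arm holds its last target. There are 200 camera calls.

### The job

Starting at the end of the shelf's label rail that has the green cap, count along the rail with a fingertip: touch the yellow label of the first, then the second, then the third gap (count every gap, full or empty), and go no further along the labels. Then push the blue bin that stands on the landing along it and into that third gap, fully home against the back stop and straight. Only push it, never lift or tip it, and leave everything else where it is.

Things in the scene. Friction and masses are not known exactly. Their poses are not given: they have to be found in the camera images.
- rack: bench-top bin shelf, fixed, 580 mm wide along its y; origin on the bench (z = 0) under its middle, x away from the robot into the gaps, y to the left. Its flat grey deck, top 35 mm above the bench, runs from x = -126 to +121 mm. Its clear front half, up to x = +20 mm, is the landing (end plates 10 mm high beside it); the rear half has six gaps; the label rail runs along its front edge
- gaps_front (a point): middle of the line of the dividers' front ends, on the deck (shelf x = 20 mm). From here back to the blue stop (x = 121 mm, 30 mm high) five thin aluminium dividers (40 mm high above the deck, front ends rounded, 5 mm thick) and two end plates (50 mm high) part six gaps, 96 mm apart, 91 mm clear, open to the front and above
- rail (a point): middle of the blue label rail's face: a rigid, fixed strip 580 mm long and 50 mm deep along the shelf's front edge, leaning 20 degrees (far edge higher, about at deck height), with one yellow label before each gap
- bin: the bin to push: small blue open-fronted bin, loose, filled with white connectors, the only bin on the landing; 100 mm deep (x), 78 mm wide (y), 48 mm high at the back and sides, front wall 28 mm high; about 0.15 to 0.31 kg, slides on the deck; origin at the centre of its underside; x points to its back, its front wall with a yellow sticker faces the robot
- start_cap: green plastic end cap on one end of the label rail, left or right: the count starts at this end; 56 x 20 mm, 42 mm high, fixed; origin at the centre of its underside on the bench, 303 mm to the side of the shelf's origin. A grey cap of the same size sits on the other end
- label_a: yellow label plate on the rail before gap a (gaps a to f lie from the robot's left to its right, whichever end is green); rigid, fixed, 56 mm along the rail, 36 mm deep, 3 mm thick; it leans 20 degrees with the rail, and stands 3 mm proud of it; origin at its centre, about 29 mm above the bench
- label_b: yellow label plate on the rail before gap b (gaps a to f lie from the robot's left to its right, whichever end is green); rigid, fixed, 56 mm along the rail, 36 mm deep, 3 mm thick; it leans 20 degrees with the rail, and stands 3 mm proud of it; origin at its centre, about 29 mm above the bench
- label_c: yellow label plate on the rail before gap c (gaps a to f lie from the robot's left to its right, whichever end is green); rigid, fixed, 56 mm along the rail, 36 mm deep, 3 mm thick; it leans 20 degrees with the rail, and stands 3 mm proud of it; origin at its centre, about 29 mm above the bench
- label_d: yellow label plate on the rail before gap d (gaps a to f lie from the robot's left to its right, whichever end is green); rigid, fixed, 56 mm along the rail, 36 mm deep, 3 mm thick; it leans 20 degrees with the rail, and stands 3 mm proud of it; origin at its centre, about 29 mm above the bench
- label_e: yellow label plate on the rail before gap e (gaps a to f lie from the robot's left to its right, whichever end is green); rigid, fixed, 56 mm along the rail, 36 mm deep, 3 mm thick; it leans 20 degrees with the rail, and stands 3 mm proud of it; origin at its centre, about 29 mm above the bench
- label_f: yellow label plate on the rail before gap f (gaps a to f lie from the robot's left to its right, whichever end is green); rigid, fixed, 56 mm along the rail, 36 mm deep, 3 mm thick; it leans 20 degrees with the rail, and stands 3 mm proud of it; origin at its centre, about 29 mm above the bench
- slot_a (a point): on the deck in gap a: where the bin's origin lies when it is centred in that gap with its back against the stop (its front wall is then about flush with the dividers' front ends)
- slot_b (a point): on the deck in gap b: where the bin's origin lies when it is centred in that gap with its back against the stop (its front wall is then about flush with the dividers' front ends)
- slot_c (a point): on the deck in gap c: where the bin's origin lies when it is centred in that gap with its back against the stop (its front wall is then about flush with the dividers' front ends)
- slot_d (a point): on the deck in gap d: where the bin's origin lies when it is centred in that gap with its back against the stop (its front wall is then about flush with the dividers' front ends)
- slot_e (a point): on the deck in gap e: where the bin's origin lies when it is centred in that gap with its back against the stop (its front wall is then about flush with the dividers' front ends)
- slot_f (a point): on the deck in gap f: where the bin's origin lies when it is centred in that gap with its back against the stop (its front wall is then about flush with the dividers' front ends)
- stock_1: black bin with brass parts, same size as the blue one, loose, home in gap a, b or f; leave it; origin at the centre of its underside
- stock_2: blue bin with orange relays, same size, loose, home in gap a, b or f; leave it; origin as above
- stock_6: black bin with heat sinks, same size, loose, home in gap a, b or f; leave it; origin as above
- tape: yellow roll of tape lying flat on the landing near its right end, before gap f: 48 mm across, 19 mm high, loose; leave it; origin at the centre of its underside
- screwdriver: red-handled screwdriver lying on the bench towards the robot from the left end of the rail, about 0.2 m long, loose; leave it
- meter: yellow multimeter lying on the bench to the left of the shelf, 150 x 75 mm, 42 mm high, loose; leave it
- carton: small white carton on the bench to the right of the shelf, 110 x 75 mm, 60 mm high, loose; leave it

How it is judged (in metres and radians):
On the way, in this order (a step that is already met when the one before it is completed fails the run):
1. a fingertip touches the label of the first gap from the green end (((y of start_cap in the frame of rack above 0 m and contact force between the fingers and label_a above 0.4 N) or (y of start_cap in the frame of rack below 0 m and contact force between the fingers and label_f above 0.4 N))), for 0.04 s.
2. then the label of the second gap (((y of start_cap in the frame of rack above 0 m and contact force between the fingers and label_b above 0.4 N) or (y of start_cap in the frame of rack below 0 m and contact force between the fingers and label_e above 0.4 N))), for 0.04 s.
3. then the label of the third gap (((y of start_cap in the frame of rack above 0 m and contact force between the fingers and label_c above 0.4 N) or (y of start_cap in the frame of rack below 0 m and contact force between the fingers and label_d above 0.4 N))), for 0.04 s.
4. then the blue bin is pushed home into the third gap (((y of start_cap in the frame of rack above 0 m and (x of bin in the frame of slot_c between -0.008 and 0.006 m and y of bin in the frame of slot_c between -0.01 and 0.01 m and angle between the x axis of bin and the x axis of rack, either way round below 0.12 rad and angle between bin's own z axis and vertical below 0.08 rad and z of bin in the frame of slot_c below 0.004 m)) or (y of start_cap in the frame of rack below 0 m and (x of bin in the frame of slot_d between -0.008 and 0.006 m and y of bin in the frame of slot_d between -0.01 and 0.01 m and angle between the x axis of bin and the x axis of rack, either way round below 0.12 rad and angle between bin's own z axis and vertical below 0.08 rad and z of bin in the frame of slot_d below 0.004 m)))), for 0.2 s.
At the end, for the whole second after the job is handed in: the blue bin rests on the deck in the third gap from the green end, its back within 8 mm of the stop, within 10 mm of the gap's middle and within 0.12 rad of straight, level and at rest (((y of start_cap in the frame of rack above 0 m and (x of bin in the frame of slot_c between -0.008 and 0.006 m and y of bin in the frame of slot_c between -0.01 and 0.01 m and angle between the x axis of bin and the x axis of rack, either way round below 0.12 rad and angle between bin's own z axis and vertical below 0.08 rad and z of bin in the frame of slot_c below 0.004 m)) or (y of start_cap in the frame of rack below 0 m and (x of bin in the frame of slot_d between -0.008 and 0.006 m and y of bin in the frame of slot_d between -0.01 and 0.01 m and angle between the x axis of bin and the x axis of rack, either way round below 0.12 rad and angle between bin's own z axis and vertical below 0.08 rad and z of bin in the frame of slot_d below 0.004 m))) and linear speed of bin below 0.01 m/s); the robot touches nothing.
It fails at once if a label beyond the third is touched ((y of start_cap in the frame of rack above 0 m and (contact force between the fingers and label_d above 0.4 N or contact force between the fingers and label_e above 0.4 N or contact force between the fingers and label_f above 0.4 N)) or (y of start_cap in the frame of rack below 0 m and (contact force between the fingers and label_c above 0.4 N or contact force between the fingers and label_b above 0.4 N or contact force between the fingers and label_a above 0.4 N))).
It fails at once if the blue bin is lifted more than 12 mm off the deck (z of bin in the frame of rack above 0.047 m).
It fails at once if the blue bin is tipped (angle between bin's own z axis and vertical above 0.3 rad).
It fails at once if another thing is moved by more than 20 mm (distance of any of stock_1, stock_2, stock_6, tape, screwdriver, meter, carton from where it was at the start of the episode above 0.02 m).
It also fails if it takes over 72 s, if anything falls off the work surface, if the arm or the gripper's body presses on something with over 40 N, if the wrist force passes 120 N, or if a joint passes its speed limit or range.

## Working session

There is one attempt and no reset: what is moved stays moved. The work goes in short steps, Python scripts to look and compute and a shell command to move; the robot and the scene stay as the last step left them, time stands still between calls to the robot, and variables do not carry over. Pictures are saved under pics/ and viewed, about 8 in all and at most 12, crops included, and the job is handed in when it is done.

```bash
mkdir -p pics; python3 - <<'E'
from workcell import status, imaging
import cv2,numpy as np
s=status.observe();print({k:np.round(v,3).tolist() for k,v in s.items()})
for n in("scene","top"):
    p,d=imaging.camera(n);np.savez(f"pics/{n}0.npz",p=p,d=d);cv2.imwrite(f"pics/{n}0.png",p[:,:,::-1])
    c=imaging.get_calibration(n);print(n,np.round(c["intrinsics"],1).tolist(),np.round(c["view"],3).tolist(),[k for k in c])
a=cv2.imread("pics/scene0.png");b=cv2.imread("pics/top0.png")
E
```

```text
{'t': 0.0, 'qpos': [-1.415, 0.207, 1.543, -0.0, 1.393, -0.151], 'joint_vel': [0.001, -0.002, -0.001, -0.0, 0.002, -0.001], 'joint_efforts': [-0.001, -37.088, -28.142, 0.07, 0.036, -0.0], 'tcp_pos': [173.512, -547.352, 204.308], 'eef_rot': [0.418, 0.571, -0.417, 0.57], 'contact_force': [0.884, 0.455, 0.951], 'torque': [0.02, -0.01, 0.034], 'opening': 93.988}
scene [[489.4, 0.0, 263.0], [0.0, 489.4, 190.3], [0.0, 0.0, 1.0]] [[0.652, 0.758, -0.003, -316.284], [-0.472, 0.409, 0.781, 216.39], [0.593, -0.508, 0.625, -2040.073], [0.0, 0.0, 0.0, 1.0]] ['intrinsics', 'view']
top [[445.1, 0.0, 255.3], [0.0, 445.1, 192.6], [0.0, 0.0, 1.0]] [[0.018, -1.0, -0.013, -12.592], [0.994, 0.016, 0.109, -518.208], [-0.109, -0.015, 0.994, -1620.937], [0.0, 0.0, 0.0, 1.0]] ['intrinsics', 'view']
```

View pics/top0.png

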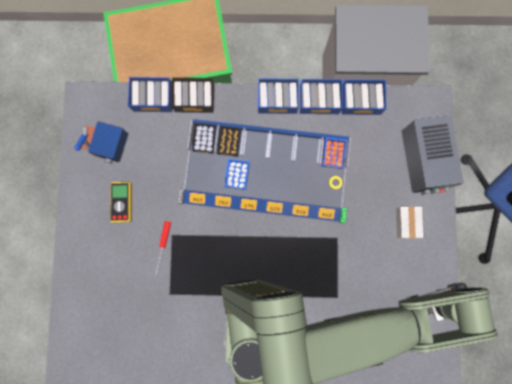

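View pics/scene0.png

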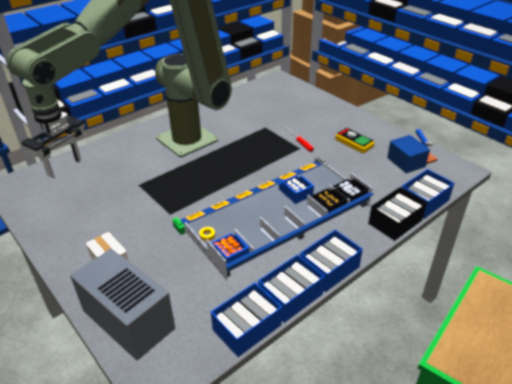

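The top view shows the green cap on the right end (343,214), so the count goes f, e, d (labels at pixels 326, 301, 275). The blue bin with white connectors is on the landing at (238,174), before gaps b/c. Gap d is empty, near (282,150). The scene view agrees.

```bash
cat > h.py <<'E'
import numpy as np,cv2
from workcell import imaging,status
def ray(n,uv,z,c=None):
    c=c or imaging.get_calibration(n);K=c["intrinsics"];V=np.array(c["view"]);R=V[:3,:3];o=-R.T@V[:3,3]
    uv=np.atleast_2d(np.float64(uv));d=np.c_[(uv[:,0]-K[0][2])/K[0][0],-(uv[:,1]-K[1][2])/K[1][1],-np.ones(len(uv))]@R
    return o+d*((z-o[2])/d[:,2])[:,None]
def blobs(mask,lo,hi):
    n,l,s,c=cv2.connectedComponentsWithStats(mask.astype(np.uint8))
    return [(c[i],s[i]) for i in range(1,n) if lo<s[i][4]<hi]
E
python3 - <<'E'
from h import *
f=np.load("pics/top0.npz");p=f["p"];hsv=cv2.cvtColor(p,cv2.COLOR_RGB2HSV);H,S,V=[hsv[...,i].astype(int) for i in range(3)]
roi=np.zeros(H.shape,bool);roi[110:230,175:355]=1
L=[]
for c,s in blobs(roi&(H>12)&(H<32)&(S>110)&(V>120),20,400):
    q=ray("top",c,29)[0];print("yel",c.round(1),s[4],q.round(1))
    if c[1]>190:L.append(q)
for c,s in blobs(roi&(H>45)&(H<80)&(S>110),10,400):print("grn",c.round(1),s[4],ray("top",c,42)[0].round(1))
L=np.array(sorted(L,key=lambda q:-q[1]));print(np.diff(L,axis=0)[:,:2].round(1))
d=L[-1]-L[0];y=np.array([-d[0],-d[1]])/np.hypot(*d[:2]);x=np.array([y[1],-y[0]]);print("yaw",np.arctan2(x[1],x[0]))
# bin: blue blob above deck on landing
roi2=np.zeros(H.shape,bool);roi2[157:192,215:260]=1
m=(roi2&(((H>100)&(H<125)&(S>130))|(V>190))).astype(np.uint8)
c=cv2.findContours(m,0,1)[0];c=max(c,key=cv2.contourArea)
print(cv2.boundingRect(c));r=cv2.minAreaRect(c);print(r);print(ray("top",cv2.boxPoints(r),80).round(1))
g=p[105:235,170:360,::-1];cv2.imwrite("pics/c1.png",cv2.resize(g,None,fx=4,fy=4,interpolation=2))
E
```

```text
yel [222.9 140.1] 64 [714.6 121.6  29. ]
yel [228.7 141.2] 56 [710.7  99.7  29. ]
yel [234.6 141.8] 57 [708.8  77.6  29. ]
yel [335.1 182.2] 92 [ 561.8 -298.4   29. ]
yel [196.9 197.7] 134 [495.8 212.4  29. ]
yel [222.6 200.7] 129 [486.4 116.6  29. ]
yel [248.3 203.8] 130 [476.4  21.5  29. ]
yel [274.1 206.7] 129 [467.2 -73.9  29. ]
yel [300.1 209.9] 130 [ 457.1 -169.6   29. ]
yel [326.  212.9] 130 [ 447.6 -264.9   29. ]
grn [342.8 214.9] 72 [ 440.4 -324.2   42. ]
[[ -9.5 -95.7]
 [-10.  -95.2]
 [ -9.2 -95.4]
 [-10.2 -95.7]
 [ -9.4 -95.3]]
yaw -0.10063034582257455
(225, 158, 24, 31)
((236.1099853515625, 173.22999572753906), (21.77889060974121, 28.142852783203125), 8.130102157592773)
[[536.2 111.   80. ]
 [638.   99.2  80. ]
 [627.9  20.9  80. ]
 [526.3  33.2  80. ]]
```

View pics/c1.png

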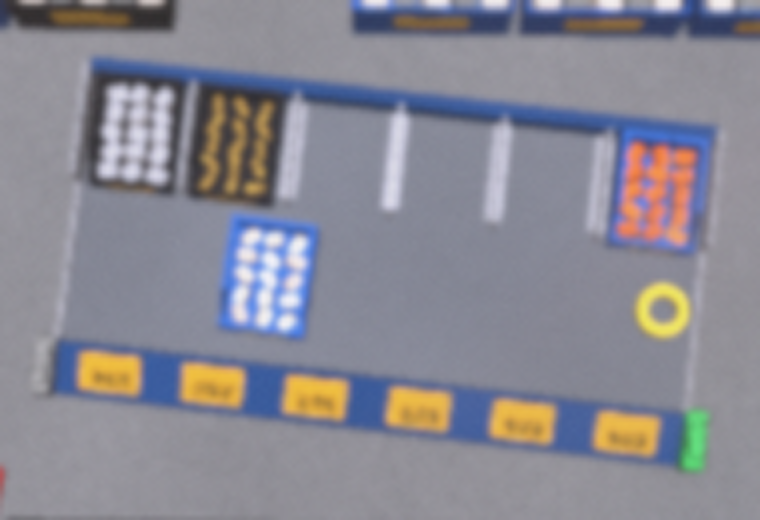

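```bash
cat >> h.py <<'E'
YAW=-0.1006; O=np.array([620.5,-41.3])
def sh(x,y): # shelf -> world
    c,s=np.cos(YAW),np.sin(YAW); return O+[c*x-s*y,s*x+c*y]
def ish(w):
    c,s=np.cos(YAW),np.sin(YAW); d=np.array(w[:2])-O; return np.array([c*d[0]+s*d[1],-s*d[0]+c*d[1]])
def go(xy,z,ang=None):
    """shift in tool axes (m) to world target; twist (deg) to bring jaw axis along world heading ang (mod pi)"""
    from scipy.spatial.transform import Rotation as Rn
    s=status.observe();R=Rn.from_quat(s["eef_rot"]).as_matrix();p=np.array(s["tcp_pos"])
    d=R.T@(np.r_[xy,z]-p)/1000
    jaw=np.arctan2(R[1,2],R[0,2]);out=dict(zip(("dx","dy","dz"),d.round(4)))
    if ang is not None: # tool x down: positive twist lowers heading
        t=-(ang-jaw)*np.sign(-R[2,0]);t=(t+np.pi/2)%np.pi-np.pi/2;out["twist"]=np.degrees(t).round(1)
    print("t",s["t"],"tcp",p.round(1),"shelf",ish(p).round(1),"jaw",jaw.round(3),"down",R[:,0].round(3),"q6",round(s["qpos"][5],2),"F",np.round(s["contact_force"],1),"->",out)
E
python3 - <<'E'
from h import *
go(sh(-149.5,-240),60,YAW+np.pi/2)
E
```

```text
t 0.1 tcp [ 173.5 -547.4  204.4] shelf [-393.9 -548.5] jaw -1.264 down [-0.     0.002 -1.   ] q6 -0.15 F [-0.2 -0.8 -0.5] -> {'dx': np.float64(0.1449), 'dy': np.float64(0.3466), 'dz': np.float64(-0.1861), 'twist': np.float64(23.3)}
```

```bash
python3 -m crank '[{"dx":0,"dy":0.03,"dz":-0.016,"twist":3},{"dx":0,"dy":0.075,"dz":-0.04,"twist":6},{"dx":0.01,"dy":0.12,"dz":-0.065,"twist":9},{"dx":0.02,"dy":0.165,"dz":-0.089,"twist":12},{"dx":0.04,"dy":0.21,"dz":-0.113,"twist":15},{"dx":0.06,"dy":0.255,"dz":-0.137,"twist":18},{"dx":0.08,"dy":0.3,"dz":-0.161,"twist":21},{"dx":0.095,"dy":0.33,"dz":-0.178,"twist":23.3},{"dx":0.1,"dy":0.3466,"dz":-0.186,"twist":23.3},{"dx":0.1,"dy":0.3466,"dz":-0.186,"twist":23.3}]' -1
python3 - <<'E'
from h import *
go(sh(-149.5,-240),60,YAW+np.pi/2)
c=imaging.get_calibration("wrist");p,d=imaging.camera("wrist");cv2.imwrite("pics/w1.png",p[:,:,::-1]);np.savez("pics/w1.npz",p=p,d=d,K=c["intrinsics"],V=c["view"])
E
```

```text
t: 1.35
tcp_pos: [448.0, -265.7, 105.1]
eef_rot: [-0.524, -0.475, 0.524, -0.475]
contact_force: [-0.4, 0.6, -0.1]
opening: 0.5
t 1.35 tcp [ 448.  -265.7  105.1] shelf [-149.1 -240.6] jaw -1.668 down [-0.001  0.    -1.   ] q6 0.97 F [-0.4  0.6 -0.1] -> {'dx': np.float64(0.0451), 'dy': np.float64(-0.0004), 'dz': np.float64(-0.0006), 'twist': np.float64(0.2)}
```

View pics/w1.png

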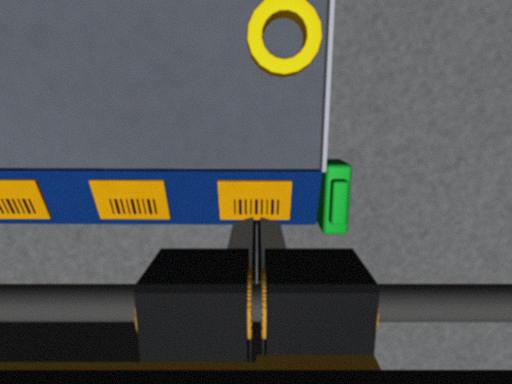

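The wrist view shows the shut fingers in line with label f (centre about 254,200), with the green cap to its right at (336,195) and the tape at (285,35).

```bash
python3 -m crank '[{"dx":0.02,"dy":0,"dz":0,"twist":0},{"dx":0.045,"dy":0,"dz":0,"twist":0},{"dx":0.06,"dy":0,"dz":0,"twist":0},{"dx":0.064,"dy":0,"dz":0,"twist":0},{"dx":0.066,"dy":0,"dz":0,"twist":0},{"dx":0.068,"dy":0,"dz":0,"twist":0},{"dx":0.07,"dy":0,"dz":0,"twist":0},{"dx":0.071,"dy":0,"dz":0,"twist":0},{"dx":0.072,"dy":0,"dz":0,"twist":0},{"dx":0.072,"dy":0,"dz":0,"twist":0}]'
python3 - <<'E'
from h import *
f=np.load("pics/w1.npz");c=dict(intrinsics=f["K"],view=f["V"])
hsv=cv2.cvtColor(f["p"],cv2.COLOR_RGB2HSV);H,S,V=[hsv[...,i].astype(int) for i in range(3)]
for q,s in blobs((H>12)&(H<22)&(S>150)&(V>150),300,9000):
  m=ray("w",(s[:2]+s[2:4]/2),29,c)[0];print(q.round(),s,m.round(1),ish(m).round(1))
go(sh(-149.5,-240),60)
E
```

```text
t: 2.65
tcp_pos: [448.2, -266.3, 33.8]
eef_rot: [0.524, 0.474, -0.524, 0.475]
contact_force: [-0.1, -0.3, 1.6]
opening: 0.5
[ 22. 201.] [  0 180  50  39 902] [465.7 -88.1  29. ] [-149.3  -62.1]
[132. 200.] [  89  180   81   39 1378] [ 457.8 -168.7   29. ] [-149.1 -143.1]
[256. 201.] [ 218  181   74   39 1360] [ 447.5 -265.3   29. ] [-149.7 -240.3]
t 2.65 tcp [ 448.2 -266.3   33.8] shelf [-148.9 -241.1] jaw -1.671 down [ 0. -0. -1.] q6 0.97 F [-0.1 -0.3  1.6] -> {'dx': np.float64(-0.0262), 'dy': np.float64(-0.0006), 'dz': np.float64(-0.0011)}
```

```bash
python3 -m crank '[{"dx":0.0005,"dy":0,"dz":0,"twist":0},{"dx":0.001,"dy":0,"dz":0,"twist":0},{"dx":0.001,"dy":0,"dz":0,"twist":0},{"dx":0.0015,"dy":0,"dz":0,"twist":0},{"dx":0.0015,"dy":0,"dz":0,"twist":0},{"dx":0.002,"dy":0,"dz":0,"twist":0},{"dx":0.002,"dy":0,"dz":0,"twist":0},{"dx":0.002,"dy":0,"dz":0,"twist":0},{"dx":0.002,"dy":0,"dz":0,"twist":0},{"dx":0.002,"dy":0,"dz":0,"twist":0}]'
```

```text
t: 3.9
tcp_pos: [448.4, -266.3, 33.2]
eef_rot: [0.524, 0.474, -0.524, 0.475]
contact_force: [-3.1, 3.4, 11.7]
opening: 0.4
```

Label f is touched with 12 N. Next is label e, 96 mm along.

```bash
python3 -m crank '[{"dx":-0.02,"dy":0,"dz":0,"twist":0},{"dx":-0.025,"dy":0,"dz":-0.03,"twist":0},{"dx":-0.025,"dy":0,"dz":-0.07,"twist":0},{"dx":-0.025,"dy":0,"dz":-0.097,"twist":0},{"dx":-0.015,"dy":0,"dz":-0.097,"twist":0},{"dx":-0.006,"dy":0,"dz":-0.097,"twist":0},{"dx":-0.003,"dy":0,"dz":-0.097,"twist":0},{"dx":-0.0015,"dy":0,"dz":-0.097,"twist":0},{"dx":0,"dy":0,"dz":-0.097,"twist":0},{"dx":0,"dy":0,"dz":-0.097,"twist":0}]'
```

```text
t: 5.15
tcp_pos: [457.1, -170.2, 32.8]
eef_rot: [-0.524, -0.475, 0.525, -0.474]
contact_force: [-5.6, 2.8, 12.4]
opening: 0.5
```

```bash
python3 -m crank '[{"dx":-0.02,"dy":0,"dz":0,"twist":0},{"dx":-0.025,"dy":0,"dz":-0.03,"twist":0},{"dx":-0.025,"dy":0,"dz":-0.07,"twist":0},{"dx":-0.025,"dy":0,"dz":-0.096,"twist":0},{"dx":-0.015,"dy":0,"dz":-0.096,"twist":0},{"dx":-0.006,"dy":0,"dz":-0.096,"twist":0},{"dx":-0.003,"dy":0,"dz":-0.096,"twist":0},{"dx":-0.0015,"dy":0,"dz":-0.096,"twist":0},{"dx":0,"dy":0,"dz":-0.096,"twist":0},{"dx":0,"dy":0,"dz":-0.096,"twist":0}]'
python3 - <<'E'
from h import *
go(sh(-160,20),220,YAW+np.pi/2)
go(sh(-60,180),130,YAW)
E
```

```text
t: 6.4
tcp_pos: [466.7, -74.9, 32.8]
eef_rot: [-0.524, -0.475, 0.525, -0.474]
contact_force: [-6.0, 0.4, 12.6]
opening: 0.5
t 6.4 tcp [466.7 -74.9  32.8] shelf [-149.7  -48.9] jaw -1.671 down [-0.002 -0.    -1.   ] q6 1.33 F [-6.   0.4 12.6] -> {'dx': np.float64(-0.1872), 'dy': np.float64(-0.0106), 'dz': np.float64(-0.0688), 'twist': np.float64(0.0)}
t 6.4 tcp [466.7 -74.9  32.8] shelf [-149.7  -48.9] jaw -1.671 down [-0.002 -0.    -1.   ] q6 1.33 F [-6.   0.4 12.6] -> {'dx': np.float64(-0.0975), 'dy': np.float64(0.0895), 'dz': np.float64(-0.2288), 'twist': np.float64(-90.0)}
```

All three labels are touched. I'll lift away and take a close look at the bin.

```bash
python3 -m crank '[{"dx":-0.03,"dy":0,"dz":0,"twist":0},{"dx":-0.08,"dy":0,"dz":-0.02,"twist":0},{"dx":-0.13,"dy":0,"dz":-0.06,"twist":0},{"dx":-0.17,"dy":-0.005,"dz":-0.1,"twist":0},{"dx":-0.187,"dy":-0.01,"dz":-0.12,"twist":0},{"dx":-0.187,"dy":-0.01,"dz":-0.12,"twist":0},{"dx":-0.187,"dy":-0.01,"dz":-0.12,"twist":0},{"dx":-0.187,"dy":-0.01,"dz":-0.12,"twist":0},{"dx":-0.187,"dy":-0.01,"dz":-0.12,"twist":0},{"dx":-0.187,"dy":-0.01,"dz":-0.12,"twist":0}]' -0.15
python3 - <<'E'
from h import *
go(sh(-60,180),130,YAW)
c=imaging.get_calibration("wrist");p,d=imaging.camera("wrist");cv2.imwrite("pics/w2.png",p[:,:,::-1]);np.savez("pics/w2.npz",p=p,d=d,K=c["intrinsics"],V=c["view"])
E
```

```text
t: 7.65
tcp_pos: [468.9, 45.8, 217.9]
eef_rot: [-0.524, -0.474, 0.525, -0.474]
contact_force: [-0.6, 0.2, -0.1]
opening: 39.7
t 7.65 tcp [468.9  45.8 217.9] shelf [-159.5   71.5] jaw -1.671 down [-0.001  0.    -1.   ] q6 1.58 F [-0.6  0.2 -0.1] -> {'dx': np.float64(0.0877), 'dy': np.float64(0.0996), 'dz': np.float64(-0.1085), 'twist': np.float64(90.0)}
```

View pics/w2.png

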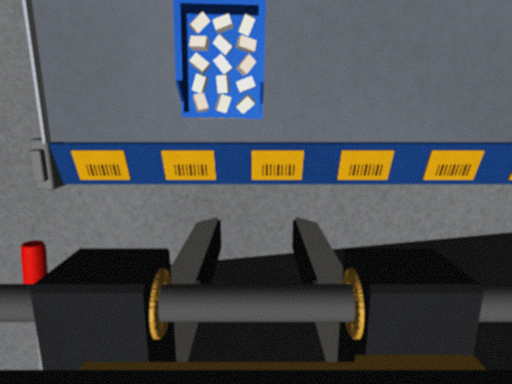

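The bin's front spans about columns 184–264, with its bottom edge at row 118. Its sides run nearly along the shelf.

```bash
python3 - <<'E'
from h import *
f=np.load("pics/w2.npz");c=dict(intrinsics=f["K"],view=f["V"])
hsv=cv2.cvtColor(f["p"],cv2.COLOR_RGB2HSV);H,S,V=[hsv[...,i].astype(int) for i in range(3)]
m=(H>100)&(H<125)&(S>140);m[135:]=0;m[:,:150]=0;m[:,300:]=0
cols=range(192,262,6);rows=[np.nonzero(m[:,u])[0].max() for u in cols]
w=ray("w",np.c_[cols,rows],35,c);w=np.array([ish(q) for q in w]);print(rows,w.round(1).tolist())
k=np.polyfit(w[:,1],w[:,0],1);print("bin yaw rel shelf",-k[0])
for r in (20,40,60,80,95,105,110,114):
  u=np.nonzero(m[r])[0];print(r,u.min(),u.max(),[ish(q).round(1).tolist() for z in(35,63,83) for q in ray("w",[(u.min(),r),(u.max(),r)],z,c)])
g=go
go(sh(-60,175),130,YAW)
E
```

```text
[np.int64(116), np.int64(116), np.int64(116), np.int64(116), np.int64(117), np.int64(116), np.int64(117), np.int64(117), np.int64(117), np.int64(118), np.int64(118), np.int64(118)] [[-97.1, 137.6], [-97.1, 131.4], [-97.1, 125.2], [-97.1, 118.9], [-98.1, 112.7], [-97.1, 106.5], [-98.1, 100.2], [-98.1, 94.0], [-98.1, 87.8], [-99.2, 81.5], [-99.2, 75.3], [-99.2, 69.1]]
bin yaw rel shelf -0.03518018733328996
20 174 265 [[-5.5, 151.2], [-5.6, 62.2], [-12.4, 144.9], [-12.5, 62.9], [-17.3, 140.5], [-17.4, 63.3]]
40 174 264 [[-23.7, 152.2], [-23.8, 63.1], [-29.1, 145.9], [-29.2, 63.7], [-33.1, 141.4], [-33.2, 64.1]]
60 175 264 [[-42.3, 152.3], [-42.4, 63.1], [-46.3, 145.9], [-46.4, 63.6], [-49.2, 141.4], [-49.3, 64.0]]
80 176 263 [[-61.4, 152.3], [-61.5, 64.0], [-64.0, 146.0], [-64.1, 64.5], [-65.8, 141.4], [-65.9, 64.9]]
95 180 262 [[-76.1, 149.0], [-76.2, 65.0], [-77.5, 142.9], [-77.6, 65.4], [-78.5, 138.6], [-78.6, 65.7]]
105 181 262 [[-86.0, 148.5], [-86.1, 64.9], [-86.7, 142.4], [-86.7, 65.4], [-87.1, 138.1], [-87.2, 65.7]]
110 181 262 [[-91.0, 148.7], [-91.1, 64.9], [-91.3, 142.7], [-91.4, 65.4], [-91.5, 138.3], [-91.5, 65.7]]
114 181 262 [[-95.0, 148.9], [-95.1, 64.9], [-95.0, 142.9], [-95.1, 65.3], [-95.0, 138.5], [-95.0, 65.7]]
t 7.7 tcp [469.   45.9 218.1] shelf [-159.5   71.6] jaw -1.671 down [-0.001  0.    -1.   ] q6 1.59 F [0.3 0.7 0.3] -> {'dx': np.float64(0.088), 'dy': np.float64(0.0996), 'dz': np.float64(-0.1034), 'twist': np.float64(-90.0)}
```

```bash
python3 -m crank '[{"dx":0,"dy":0.01,"dz":-0.02,"twist":-10},{"dx":0.01,"dy":0.03,"dz":-0.04,"twist":-20},{"dx":0.03,"dy":0.05,"dz":-0.06,"twist":-30},{"dx":0.045,"dy":0.07,"dz":-0.08,"twist":-40},{"dx":0.06,"dy":0.09,"dz":-0.1,"twist":-50},{"dx":0.075,"dy":0.105,"dz":-0.103,"twist":-60},{"dx":0.088,"dy":0.1116,"dz":-0.103,"twist":-70},{"dx":0.088,"dy":0.1116,"dz":-0.103,"twist":-80},{"dx":0.088,"dy":0.1116,"dz":-0.103,"twist":-90},{"dx":0.088,"dy":0.1116,"dz":-0.103,"twist":-90}]'
python3 - <<'E'
from h import *
go(sh(-48,175),48,YAW)
go(sh(-48,-1),48,YAW)
E
```

```text
t: 8.95
tcp_pos: [590.4, 137.6, 130.2]
eef_rot: [0.036, 0.706, -0.036, 0.706]
contact_force: [-0.0, 0.2, 0.6]
opening: 39.8
t 8.95 tcp [590.4 137.6 130.2] shelf [-47.9 175. ] jaw -0.102 down [-0. -0. -1.] q6 0.19 F [-0.   0.2  0.6] -> {'dx': np.float64(0.0822), 'dy': np.float64(0.0), 'dz': np.float64(-0.0001), 'twist': np.float64(-0.1)}
t 8.95 tcp [590.4 137.6 130.2] shelf [-47.9 175. ] jaw -0.102 down [-0. -0. -1.] q6 0.19 F [-0.   0.2  0.6] -> {'dx': np.float64(0.0822), 'dy': np.float64(-0.176), 'dz': np.float64(0.0001), 'twist': np.float64(-0.1)}
```

```bash
python3 -m crank '[{"dx":0.03,"dy":0,"dz":0,"twist":0},{"dx":0.06,"dy":0,"dz":0,"twist":0},{"dx":0.08,"dy":0,"dz":0,"twist":0},{"dx":0.082,"dy":0,"dz":0,"twist":0},{"dx":0.082,"dy":-0.006,"dz":0,"twist":0},{"dx":0.082,"dy":-0.012,"dz":0,"twist":0},{"dx":0.082,"dy":-0.018,"dz":0,"twist":0},{"dx":0.082,"dy":-0.024,"dz":0,"twist":0},{"dx":0.082,"dy":-0.03,"dz":0,"twist":0},{"dx":0.082,"dy":-0.036,"dz":0,"twist":0}]'
python3 -m crank '[{"dx":0,"dy":-0.007,"dz":0,"twist":0},{"dx":0,"dy":-0.014,"dz":0,"twist":0},{"dx":0,"dy":-0.021,"dz":0,"twist":0},{"dx":0,"dy":-0.028,"dz":0,"twist":0},{"dx":0,"dy":-0.035,"dz":0,"twist":0},{"dx":0,"dy":-0.042,"dz":0,"twist":0},{"dx":0,"dy":-0.049,"dz":0,"twist":0},{"dx":0,"dy":-0.056,"dz":0,"twist":0},{"dx":0,"dy":-0.063,"dz":0,"twist":0},{"dx":0,"dy":-0.07,"dz":0,"twist":0}]'
python3 - <<'E'
from h import *
go(sh(-48,-1),48,YAW)
p,d=imaging.camera("top");cv2.imwrite("pics/top2.png",cv2.resize(p[105:235,170:360,::-1],None,fx=4,fy=4,interpolation=2));np.savez("pics/top2.npz",p=p)
E
```

```text
t: 10.2
tcp_pos: [587.3, 101.8, 48.9]
eef_rot: [0.036, 0.706, -0.035, 0.707]
contact_force: [0.3, 2.0, 1.6]
opening: 39.8
t: 11.45
tcp_pos: [579.8, 31.7, 48.4]
eef_rot: [0.035, 0.706, -0.035, 0.706]
contact_force: [0.4, 1.5, 1.5]
opening: 40.1
t 11.45 tcp [579.8  31.7  48.4] shelf [-47.8  68.5] jaw -0.1 down [-0. -0. -1.] q6 0.01 F [0.4 1.5 1.5] -> {'dx': np.float64(0.0004), 'dy': np.float64(-0.0695), 'dz': np.float64(-0.0002), 'twist': np.float64(0.0)}
```

View pics/top2.png

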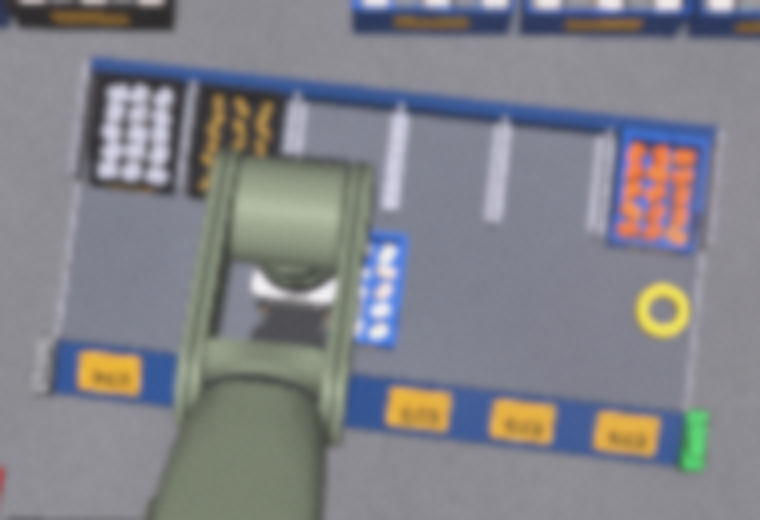

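The bin slides along straight; its right edge is now at about crop column 405. It has 69 mm left to go.

```bash
python3 -m crank '[{"dx":0,"dy":-0.007,"dz":0,"twist":0},{"dx":0,"dy":-0.015,"dz":0,"twist":0},{"dx":0,"dy":-0.023,"dz":0,"twist":0},{"dx":0,"dy":-0.031,"dz":0,"twist":0},{"dx":0,"dy":-0.039,"dz":0,"twist":0},{"dx":0,"dy":-0.047,"dz":0,"twist":0},{"dx":0,"dy":-0.055,"dz":0,"twist":0},{"dx":0,"dy":-0.062,"dz":0,"twist":0},{"dx":0,"dy":-0.067,"dz":0,"twist":0},{"dx":0,"dy":-0.069,"dz":0,"twist":0}]'
python3 -m crank '[{"dx":0,"dy":0.005,"dz":0,"twist":0},{"dx":0,"dy":0.02,"dz":0,"twist":0},{"dx":-0.03,"dy":0.03,"dz":0,"twist":0},{"dx":-0.07,"dy":0.03,"dz":0,"twist":0},{"dx":-0.11,"dy":0.03,"dz":0,"twist":0},{"dx":-0.14,"dy":0.03,"dz":0,"twist":0},{"dx":-0.17,"dy":0.03,"dz":0,"twist":0},{"dx":-0.17,"dy":0.03,"dz":0,"twist":0},{"dx":-0.17,"dy":0.03,"dz":0,"twist":0},{"dx":-0.17,"dy":0.03,"dz":0,"twist":0}]'
python3 - <<'E'
from h import *
go(sh(-160,-40),218,YAW+np.pi/2)
E
```

```text
t: 12.75
tcp_pos: [572.9, -36.8, 48.4]
eef_rot: [0.035, 0.706, -0.035, 0.706]
contact_force: [-0.0, 1.1, 0.6]
opening: 39.8
t: 14.0
tcp_pos: [574.8, -6.2, 216.2]
eef_rot: [0.035, 0.708, -0.035, 0.705]
contact_force: [-0.1, -0.5, -0.6]
opening: 39.5
t 14.0 tcp [574.8  -6.2 216.2] shelf [-49.   30.3] jaw -0.1 down [-0.004  0.001 -1.   ] q6 -0.06 F [-0.1 -0.5 -0.6] -> {'dx': np.float64(-0.0014), 'dy': np.float64(-0.0702), 'dz': np.float64(-0.1111), 'twist': np.float64(-89.9)}
```

```bash
python3 -m crank '[{"dx":0,"dy":-0.007,"dz":-0.02,"twist":10},{"dx":0,"dy":-0.015,"dz":-0.04,"twist":20},{"dx":0,"dy":-0.023,"dz":-0.06,"twist":30},{"dx":0,"dy":-0.031,"dz":-0.08,"twist":40},{"dx":0,"dy":-0.04,"dz":-0.1,"twist":50},{"dx":0,"dy":-0.05,"dz":-0.111,"twist":60},{"dx":0,"dy":-0.06,"dz":-0.111,"twist":70},{"dx":0,"dy":-0.07,"dz":-0.111,"twist":80},{"dx":0,"dy":-0.07,"dz":-0.111,"twist":90},{"dx":0,"dy":-0.07,"dz":-0.111,"twist":90}]'
cat > bin.py <<'E'
from h import *
import sys
def meas(n,lo,hi):
    c=imaging.get_calibration("wrist");p,d=imaging.camera("wrist");cv2.imwrite(f"pics/{n}.png",p[:,:,::-1])
    hsv=cv2.cvtColor(p,cv2.COLOR_RGB2HSV);H,S,V=[hsv[...,i].astype(int) for i in range(3)]
    m=(H>100)&(H<125)&(S>140);m[135:]=0;m[:,:lo]=0;m[:,hi:]=0
    us=np.nonzero(m[60:120].sum(0)>8)[0];a,b=us.min(),us.max();cols=np.arange(a+12,b-8,6)
    rows=[np.nonzero(m[:,u])[0].max() for u in cols]
    w=np.array([ish(q) for q in ray("w",np.c_[cols,rows],35,c)]);k=np.polyfit(w[:,1],w[:,0],1)
    print("cols",a,b,"rows",[int(r) for r in rows],"front x",w[:,0].mean().round(1),"yaw rel",-k[0].round(3))
    for r in (20,40,60,80):
        u=np.nonzero(m[r])[0]
        if len(u):print(r,"sides at z83",[ish(q).round(1).tolist() for q in ray("w",[(u.min(),r),(u.max(),r)],83,c)])
meas(sys.argv[1],int(sys.argv[2]),int(sys.argv[3]))
go(sh(-135,-48),52,YAW+np.pi/2)
E
python3 bin.py w3 170 350
```

```text
t: 15.25
tcp_pos: [457.8, -65.1, 217.2]
eef_rot: [-0.524, -0.476, 0.524, -0.474]
contact_force: [-0.3, 0.6, -0.6]
opening: 39.8
cols 223 311 rows [117, 117, 116, 116, 116, 116, 116, 116, 116, 116, 117, 117] front x -97.6 yaw rel 0.001
20 sides at z83 [[-17.7, -11.4], [-17.6, -88.3]]
40 sides at z83 [[-33.4, -11.0], [-33.3, -88.1]]
60 sides at z83 [[-49.5, -11.6], [-49.5, -87.8]]
80 sides at z83 [[-66.1, -11.2], [-66.0, -88.5]]
t 15.3 tcp [458.  -65.1 217.4] shelf [-159.3  -40. ] jaw -1.668 down [-0.002  0.001 -1.   ] q6 1.34 F [-0.3 -0.3  0.3] -> {'dx': np.float64(0.1654), 'dy': np.float64(0.0246), 'dz': np.float64(0.0082), 'twist': np.float64(0.2)}
```

View pics/w3.png

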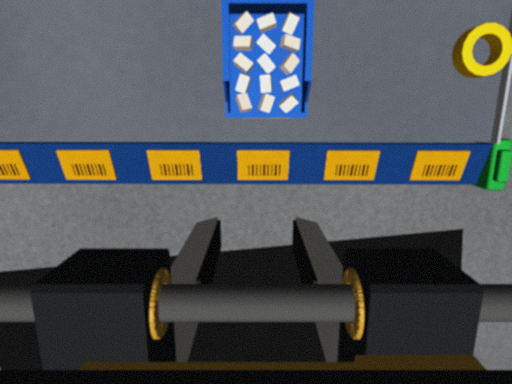

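The bin is straight, centred at shelf y ≈ -50 (gap d is at -48), with its front at x ≈ -98. Now I'll come down in front of it and push it in.

```bash
python3 -m crank '[{"dx":0.03,"dy":0.01,"dz":0.003,"twist":0},{"dx":0.07,"dy":0.02,"dz":0.006,"twist":0},{"dx":0.11,"dy":0.03,"dz":0.009,"twist":0},{"dx":0.14,"dy":0.039,"dz":0.009,"twist":0},{"dx":0.16,"dy":0.039,"dz":0.009,"twist":0},{"dx":0.17,"dy":0.039,"dz":0.009,"twist":0},{"dx":0.17,"dy":0.039,"dz":0.009,"twist":0},{"dx":0.17,"dy":0.044,"dz":0.009,"twist":0},{"dx":0.17,"dy":0.05,"dz":0.009,"twist":0},{"dx":0.17,"dy":0.056,"dz":0.009,"twist":0}]'
python3 -m crank '[{"dx":0,"dy":0.006,"dz":0,"twist":0},{"dx":0,"dy":0.012,"dz":0,"twist":0},{"dx":0,"dy":0.018,"dz":0,"twist":0},{"dx":0,"dy":0.024,"dz":0,"twist":0},{"dx":0,"dy":0.03,"dz":0,"twist":0},{"dx":0,"dy":0.036,"dz":0,"twist":0},{"dx":0,"dy":0.042,"dz":0,"twist":0},{"dx":0,"dy":0.048,"dz":0,"twist":0},{"dx":0,"dy":0.054,"dz":0,"twist":0},{"dx":0,"dy":0.06,"dz":0,"twist":0}]'
python3 - <<'E'
from h import *
go(sh(13,-49),47,YAW+np.pi/2)
E
```

```text
t: 16.55
tcp_pos: [513.7, -79.9, 49.1]
eef_rot: [-0.524, -0.475, 0.524, -0.474]
contact_force: [-2.4, -0.7, 1.7]
opening: 39.9
t: 17.8
tcp_pos: [573.5, -85.8, 48.4]
eef_rot: [0.524, 0.474, -0.524, 0.474]
contact_force: [-1.8, 0.3, 1.3]
opening: 40.1
t 17.8 tcp [573.5 -85.8  48.4] shelf [-42.3 -49. ] jaw -1.671 down [ 0.  0. -1.] q6 1.37 F [-1.8  0.3  1.3] -> {'dx': np.float64(0.0014), 'dy': np.float64(0.0553), 'dz': np.float64(0.0001), 'twist': np.float64(0.0)}
```

```bash
python3 -m crank '[{"dx":0,"dy":0.006,"dz":0,"twist":0},{"dx":0,"dy":0.012,"dz":0,"twist":0},{"dx":0,"dy":0.018,"dz":0,"twist":0},{"dx":0,"dy":0.024,"dz":0,"twist":0},{"dx":0,"dy":0.03,"dz":0,"twist":0},{"dx":0,"dy":0.036,"dz":0,"twist":0},{"dx":0,"dy":0.042,"dz":0,"twist":0},{"dx":0,"dy":0.046,"dz":0,"twist":0},{"dx":0,"dy":0.049,"dz":0,"twist":0},{"dx":0,"dy":0.052,"dz":0,"twist":0}]'
```

```text
t: 19.05
tcp_pos: [624.9, -90.9, 48.5]
eef_rot: [-0.524, -0.474, 0.524, -0.474]
contact_force: [-2.2, 0.8, 0.5]
opening: 40.2
```

```bash
python3 -m crank '[{"dx":0,"dy":0.001,"dz":0,"twist":0},{"dx":0,"dy":0.001,"dz":0,"twist":0},{"dx":0,"dy":0.002,"dz":0,"twist":0},{"dx":0,"dy":0.002,"dz":0,"twist":0},{"dx":0,"dy":0.003,"dz":0,"twist":0},{"dx":0,"dy":0.003,"dz":0,"twist":0},{"dx":0,"dy":0.004,"dz":0,"twist":0},{"dx":0,"dy":0.004,"dz":0,"twist":0},{"dx":0,"dy":0.004,"dz":0,"twist":0},{"dx":0,"dy":0.004,"dz":0,"twist":0}]'
python3 - <<'E'
from h import *
go(sh(13,-49),47,YAW+np.pi/2)
E
```

```text
t: 20.3
tcp_pos: [628.9, -91.4, 48.5]
eef_rot: [0.524, 0.474, -0.524, 0.474]
contact_force: [-0.8, -0.1, -0.3]
opening: 39.5
t 20.3 tcp [628.9 -91.4  48.5] shelf [ 13.4 -49. ] jaw -1.671 down [ 0. -0. -1.] q6 1.39 F [-0.8 -0.1 -0.3] -> {'dx': np.float64(0.0015), 'dy': np.float64(-0.0004), 'dz': np.float64(0.0), 'twist': np.float64(0.0)}
```

```bash
python3 -m crank '[{"dx":0,"dy":0.0005,"dz":0,"twist":0},{"dx":0,"dy":0.001,"dz":0,"twist":0},{"dx":0,"dy":0.0015,"dz":0,"twist":0},{"dx":0,"dy":0.002,"dz":0,"twist":0},{"dx":0,"dy":0.0025,"dz":0,"twist":0},{"dx":0,"dy":0.003,"dz":0,"twist":0},{"dx":0,"dy":0.003,"dz":0,"twist":0},{"dx":0,"dy":0.003,"dz":0,"twist":0},{"dx":0,"dy":0.003,"dz":0,"twist":0},{"dx":0,"dy":0.003,"dz":0,"twist":0}]'
```

```text
t: 21.55
tcp_pos: [629.8, -91.4, 48.3]
eef_rot: [-0.523, -0.476, 0.525, -0.473]
contact_force: [-7.5, 0.3, 5.0]
opening: 39.9
```

The force rose to 7.5 N while the tool stopped advancing, so the bin is home against the stop. I'll retract and check.

```bash
python3 -m crank '[{"dx":0,"dy":-0.005,"dz":0,"twist":0},{"dx":0,"dy":-0.02,"dz":0,"twist":0},{"dx":-0.01,"dy":-0.05,"dz":0,"twist":0},{"dx":-0.05,"dy":-0.08,"dz":0,"twist":0},{"dx":-0.09,"dy":-0.1,"dz":0,"twist":0},{"dx":-0.13,"dy":-0.1,"dz":0,"twist":0},{"dx":-0.17,"dy":-0.1,"dz":0,"twist":0},{"dx":-0.19,"dy":-0.1,"dz":0,"twist":0},{"dx":-0.19,"dy":-0.1,"dz":0,"twist":0},{"dx":-0.19,"dy":-0.1,"dz":0,"twist":0}]'
python3 bin.py w4 190 330
```

```text
t: 22.8
tcp_pos: [532.0, -81.5, 237.3]
eef_rot: [-0.524, -0.475, 0.524, -0.474]
contact_force: [0.4, -0.4, -1.0]
opening: 40.3
cols 217 295 rows [71, 68, 69, 68, 68, 68, 68, 68, 68, 71] front x 27.2 yaw rel 0.004
20 sides at z83 [[62.9, -11.4], [62.9, -87.9]]
40 sides at z83 [[46.2, -12.7], [46.2, -86.5]]
60 sides at z83 [[29.0, -13.2], [29.0, -85.2]]
t 22.85 tcp [531.6 -81.4 236.8] shelf [-84.4 -48.9] jaw -1.671 down [-0.002  0.001 -1.   ] q6 1.36 F [ 1.2 -0.4 -0.4] -> {'dx': np.float64(0.1849), 'dy': np.float64(-0.0502), 'dz': np.float64(-0.0008), 'twist': np.float64(0.0)}
```

View pics/w4.png

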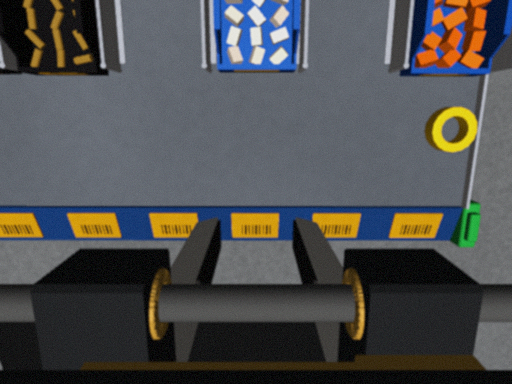

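The bin stands in gap d (front at columns 217–295, row about 70), level with the stock bins' fronts and straight. The tape, stock bins and cap look undisturbed, and the tool is clear.

```bash
python3 -c "
from workcell import ticket;print(ticket.job_done())"
```

```text
the job is handed in; nothing more can be done
None
```

The job is done and handed in at about 23 s. The green cap is on the right end, so I touched labels f, e and d in that order, each with about 12 N. I then pushed the blue bin about 150 mm along the landing and back into gap d, the third gap.

**Checks that agreed:**
- **Home against the stop:** at the end of the push the force rose to 7.5 N and the tool stopped advancing. Its position put the bin's front at shelf x ≈ 22 mm, against the 21 mm expected.
- **Centred and straight:** the last wrist picture put the bin's middle at shelf y ≈ -49 to -50 mm (gap d is at -48 mm) and its angle within 0.01 rad of the shelf.
- **Other things:** the tape and the two stock bins in view looked undisturbed. I did not check the third stock bin, screwdriver, meter or carton after the push. The gripper was clear of everything, and the force readings on it were about zero.

**One check disagreed slightly:** the front edge in that last picture measured x ≈ 27 mm. That is about 5 mm deeper than the contact reading, and deeper than the stop allows. I think the edge detection was off there (possibly the yellow sticker on the front wall), and I went by the contact reading.

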